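# Slide the instrument saucepan to the free ring of the warming plate

### The arm

A 6-joint arm with a two-finger parallel gripper is mounted at the origin on the work surface. World frame = base frame: x ahead of the robot, y to its left, z up, the work surface at z = 0. Lengths are in m, angles in degrees, forces in N, time in s.
With the tool pointing down it reaches from about 0.3 to 0.85 m from the base axis. Payload 4.2 kg.
Tool frame: the origin (TCP) lies at the very end of the fingers, on their centre line; the grasp point (between the pads) lies 19 mm behind it (bot.hold_point_z is the distance from the TCP to the grasp point, in m); z points along the fingers, y is the line along which they close (so a half turn about z gives the same grasp; the last joint's range is limited). The gripper opens to 91 mm and grips with 3 to 60 N. Pads are 32 mm wide; open, the fingers measure 118 mm over their backs; the gripper's body (76 mm by 178 mm) begins 60 mm behind the grasp point.
Start: joints at [-69.672, 18.312, 89.639, -0, 72.044, -1.146], TCP at [0.211, -0.535, 0.214] pointing down, gripper open.
Joint ranges: [-177.97, 177.97], [-48.28, 115.42], [12.27, 149.76], [-77.06, 257.06], [2.81, 150.46], [-146.56, 146.56]. Speed limits (degrees/s): [147.25, 147.25, 180, 180, 180, 180].

### API

Orientations are given as a 3x3 rotation matrix whose columns are the frame's x, y, z axes.
In Python, from bench import bot gives the robot as it stands.
- The arm moves only by the tool carry_out, never from a script. Its argument "deltas" is a list of rows, each a list of 2 entries, a list of its own where there are three numbers: the shift along the tool's x, y, z in m, then the turn, a rotation vector about the tool's x, y, z in degrees. In form: [[[x, y, z], [rx, ry, rz]], ...]. A call has 1 to 10 rows; each row is the pose to reach, as a shift and turn from the pose commanded when the call began, along the tool's axes at that moment; what a row does not reach only later rows make up. A row lasts 1/8 s, in which the tool goes at most 62.5 mm and 10.7 degrees, less where a joint would pass 70% of its speed; a pose out of reach is approached as far as the arm can. A call with a gripper value outside its range is refused whole. "gripper" is the opening, from -1 (shut) to 1 (fully open), so that 0 is half open, set as the call begins (left out, the last holds). The fingers move at their own pace and stop on an object; "squeeze" is the grip in N (left out, the last holds). Time passes only in rows, so rows that repeat a pose let the fingers close. It gives the time, the measured TCP pose, the force, the opening and the grip force at its end, in the units of the state.
- bot.get_obs(): the state, without advancing time (a new reading comes with each control period).
- bot.read_camera(name): name is "scene" or "top" or "wrist"; returns a dict with "image" (384x512x3 uint8, blue, green, red), "fx", "fy", "cx", "cy" (pixels), "rvec" (rotation vector, rad) and "tvec" (3), from world to camera coordinates, as OpenCV has them; the wrist camera has in their place "T_tool_cam" (4x4, takes a point from camera to tool coordinates, whose origin is the TCP and whose axes are the flange's). Camera axes: x right, y down, z forward; pixel columns grow to the right and rows downward; lengths in m; the calibration is good to about 2 mm. A picture is of the moment at which its call begins: read the wrist's pose just before it. There is no depth.
- bot.hand_in(): hands the job in; it is judged then, once.
Trained networks look in a picture, given as the dict that the camera call returned (one of the last four; its "shot" number tells which), for a name from the list of things; names that differ only in an ending like _2 or _b are one class to them, and where a whole thing is asked for, a point or a joint stands for the part that bears it (a point fixed in the world has none). Each returns a list of dicts, best first, with "conf" (0 to 1); they miss things now and then, are a little off and sometimes report something else, mostly with a low value. They report only what shows in the picture. A call takes as long as a camera call. They do not tell look-alikes from the thing itself.
- bot.look_for(thing, picture): "point" ([row, column] in pixels, amid what is visible of it).
- bot.outline_of(thing, picture): "region" (384x512 bool, what is visible of it) and "point" ([row, column] in pixels, amid what is visible of it).
The state is a dict: "time_s": time; "joint_positions": joint angles; "dq": joint speeds; "joint_efforts": joint torques, N m; "position": TCP position; "tcp_rot": TCP orientation; "wrist_force": force on the tool from outside, world axes, zero at the start; "torque": the same for the moment, N m; "gripper_width": opening from 0.0 (shut) to 1.0 (fully open); "gripper_force": force on a finger pad.
Only numpy, scipy, OpenCV 4.12 (cv2) and the standard library are available. Lean on these libraries where they do the work, as an engineer would, in place of code of your own. Each camera call takes 0.05 s, during which the arm holds its last target. There are 200 camera calls.

### The job

In the eye clinic's preparation corner, slide the steel saucepan across the warming plate from its ring to the empty ring, without lifting or tipping it, and leave it standing wholly inside that ring. Do not shift the bowl or anything else on the plate or the desk.

Things in the scene. Friction and masses are not known exactly. Their poses are not given: they have to be found in the camera images.
- hotplate: white, flat warming plate 300 (x) by 460 (y) by 30 high with a level, smooth black top and a grey strip with three flat dots along its right (-y) edge; fixed to the desk, some yaw. Origin: centre of its underside; its top is 30 above the origin. Three equal light-grey rings are printed flat on the black top (130 inside, 140 outside diameter, nothing to catch on): two side by side nearer the robot, 230 apart, and one 125 farther away, between them.
- free_ring_mid (a point): centre, at the level of the plate's top, of the printed ring that has nothing standing on it. Any of the three rings can be the empty one.
- pan_mid (a point): open steel saucepan, 100 in diameter, 75 high, wall 3, 0.4 to 0.8 kg, standing on another ring; it slides on its flat base. Point on its axis, half-way up (37.5 above its base). Its x axis points away from its handle: the handle reaches out along its -x, roughly towards the robot.
- pan_handle (a point): the place to grip the saucepan's straight, level black handle: a bar 18 wide and 14 thick (high), 90 long, reaching from 63 to 153 from the pan's axis. Point at the middle of the bar's section, 105 from the pan's axis and 60 above the plate's top; axes as the pan's, so the bar runs along x.
- bowl_mid (a point): small open steel bowl, 100 across the rim, 36 high, standing on one of the three rings; point half-way up its axis. To be left alone.
- jar_mid (a point): amber glass jar with a white cap, 42 across, 75 high, on the plate's far left corner; point at its centre. To be left alone.
- case_mid (a point): flat grey spectacle-lens case 60 x 75 x 22, lying on the plate's far right corner; point at its centre. To be left alone.
- bottle_a_mid (a point): clear pump bottle 60 across, about 190 high, on the desk to the right of the plate; point 80 above its foot. To be left alone.
- dish_mid (a point): wide shallow steel dish, 150 across, 30 high, on the desk to the left of the plate; point 15 above its foot. To be left alone.
- phone_mid (a point): black phone 150 x 73 x 9 lying on the desk at the right; point at its centre. To be left alone.
Mind the look-alikes: they are no part of the job. What is shaped like the part that bears pan_mid but orange is not meant.

How it is judged:
By the outcome, as a careful person would: the job done as asked, in the order asked, and still so for the second after the job is handed in, with the robot touching nothing.
It also fails if it takes over 35 s, if anything falls off the work surface, if the arm or the gripper's body presses on something with over 40 N, if the wrist force passes 120 N, or if a joint passes its speed limit or range.

## Working session

There is one attempt and no reset: what is moved stays moved. The work goes in short steps, Python scripts to look and compute and a tool call to move; the robot and the scene stay as the last step left them, time stands still between calls to the robot, and variables do not carry over. Pictures are saved under pics/ and viewed, at most 10 in all, crops included, and the job is handed in when it is done.

Besides the shell and the picture viewer there is one more tool, called after "Request:" as name([rows], argument=value, ...), one row to a line, values as JSON. carry_out: Moves the arm, as the interface text tells. Its arguments: {"type":"object","properties":{"deltas":{"type":"array","items":{"type":"array"}},"gripper":{"type":"number"},"squeeze":{"type":"number"}},"required":["deltas"]}

```bash
mkdir -p pics; cat > h.py <<'E'
import numpy as np, cv2
from bench import bot
def ray(p,c,r):
    R=cv2.Rodrigues(np.array(p['rvec'],float))[0]; t=np.array(p['tvec'],float).ravel()
    d=R.T@np.array([(c-p['cx'])/p['fx'],(r-p['cy'])/p['fy'],1]); return -R.T@t,d
def at(p,c,r,z):
    o,d=ray(p,c,r); return o+d*(z-o[2])/d[2]
def proj(p,X):
    K=np.array([[p['fx'],0,p['cx']],[0,p['fy'],p['cy']],[0,0,1.]])
    return cv2.projectPoints(np.array(X,float).reshape(-1,1,3),np.array(p['rvec'],float),np.array(p['tvec'],float),K,None)[0][:,0]
E
python3 - <<'E'
from h import *
ps={n:bot.read_camera(n) for n in("scene","top")}
for n,p in ps.items():
    cv2.imwrite(f'pics/{n}0.png',p['image'])
    for t,z in(('pan_mid',.0675),('pan_handle',.09),('bowl_mid',.048),('jar_mid',.0675),('hotplate',.03),('bottle_a_mid',.08),('case_mid',.041)):
        for d in bot.look_for(t,p)[:3]:
            r,c=d['point']; print(n,t,round(d['conf'],2),np.round([r,c]),at(p,c,r,z).round(3))
print(bot.get_obs()['time_s'],bot.get_obs()['tcp_rot'])
E
```

```text
scene pan_mid 0.67 [203. 245.] [ 0.54  -0.1    0.067]
scene pan_mid 0.6 [194. 173.] [ 0.322 -0.265  0.068]
scene pan_mid 0.57 [151. 272.] [0.337 0.223 0.068]
scene pan_handle 0.89 [193. 171.] [ 0.341 -0.283  0.09 ]
scene pan_handle 0.72 [203. 242.] [ 0.552 -0.123  0.09 ]
scene pan_handle 0.67 [153. 272.] [0.371 0.187 0.09 ]
scene bowl_mid 0.62 [184. 294.] [0.552 0.143 0.048]
scene jar_mid 0.78 [210. 333.] [0.772 0.116 0.068]
scene hotplate 0.84 [223. 272.] [ 0.65  -0.068  0.03 ]
scene hotplate 0.74 [232. 140.] [ 0.388 -0.445  0.03 ]
scene hotplate 0.43 [248. 152.] [ 0.484 -0.453  0.03 ]
scene bottle_a_mid 0.68 [229. 139.] [ 0.427 -0.461  0.08 ]
scene case_mid 0.6 [246. 260.] [ 0.718 -0.184  0.041]
top pan_mid 0.88 [268. 173.] [0.309 0.222 0.068]
top pan_mid 0.68 [198. 277.] [ 0.52  -0.088  0.068]
top pan_mid 0.61 [279. 335.] [ 0.277 -0.26   0.068]
top pan_handle 0.88 [277. 331.] [ 0.288 -0.245  0.09 ]
top pan_handle 0.7 [265. 169.] [0.322 0.229 0.09 ]
top pan_handle 0.66 [197. 279.] [ 0.522 -0.092  0.09 ]
top bowl_mid 0.96 [175. 205.] [0.593 0.133 0.048]
top bowl_mid 0.69 [193. 280.] [ 0.537 -0.097  0.048]
top bowl_mid 0.5 [251. 377.] [ 0.359 -0.396  0.048]
top jar_mid 0.65 [118. 208.] [0.766 0.123 0.068]
top hotplate 0.9 [162. 253.] [ 0.637 -0.015  0.03 ]
top hotplate 0.17 [193. 279.] [ 0.539 -0.097  0.03 ]
top bottle_a_mid 0.72 [194. 398.] [ 0.534 -0.455  0.08 ]
top case_mid 0.75 [141. 303.] [ 0.703 -0.173  0.041]
top case_mid 0.69 [252. 379.] [ 0.355 -0.406  0.041]
0.8 [[ 9.30563294e-01  3.66131063e-01  3.72077629e-05]
 [ 3.66131064e-01 -9.30563284e-01 -1.35788409e-04]
 [-1.50921766e-05  1.39982627e-04 -9.99999990e-01]]
```

```bash
python3 -c "
import cv2
a=cv2.imread('pics/top0.png');cv2.imwrite('pics/top0c.png',cv2.resize(a[60:320,120:440],None,fx=2.3,fy=2.3,interpolation=2))
a=cv2.imread('pics/scene0.png');cv2.imwrite('pics/scene0c.png',cv2.resize(a[100:320,100:420],None,fx=2.5,fy=2.5,interpolation=2))"
```

```text
(no output)
```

View pics/top0c.png

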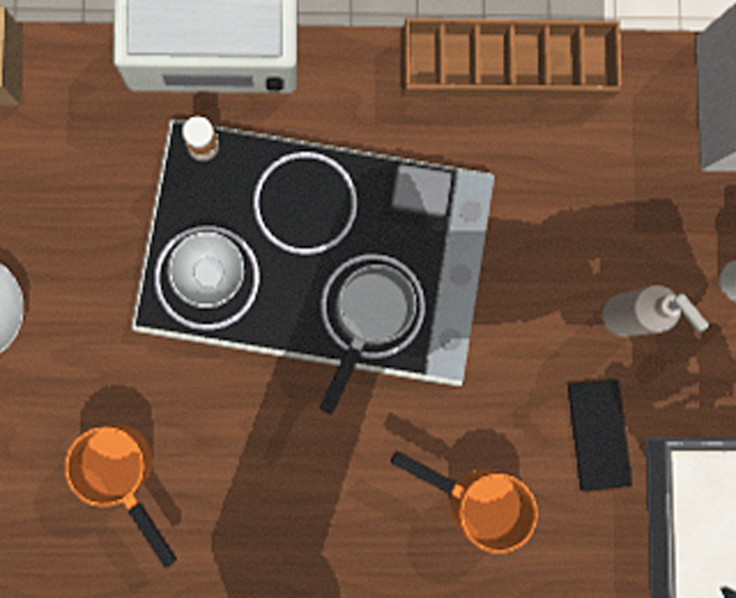

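View pics/scene0c.png

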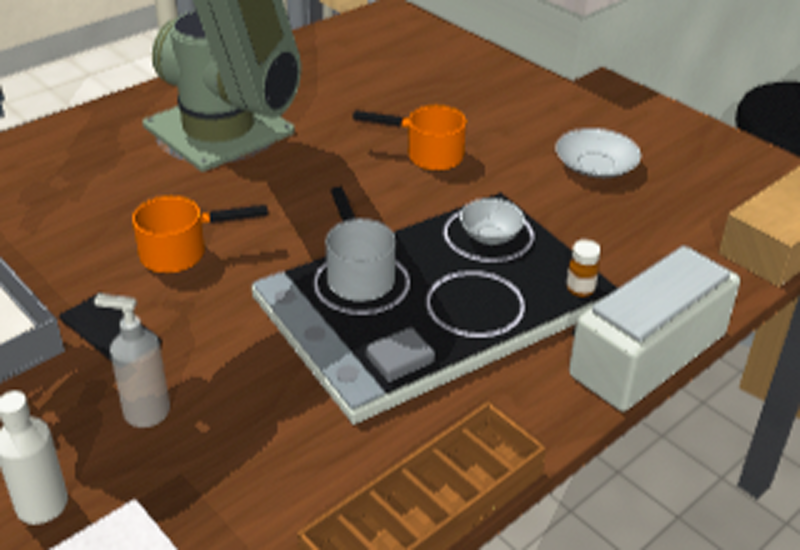

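The empty ring is the far one (crop 305,203). The steel pan stands on the right ring (377,302), with its handle running to (328,408). The bowl is on the left ring, and the two orange pans are decoys. Next I'll fit the ring, the pan rim and the handle.

```bash
cat > fit.py <<'E'
from h import *
from scipy.optimize import least_squares
def free_ring(p,guess):
    g=cv2.cvtColor(p['image'],cv2.COLOR_BGR2GRAY).astype(float)
    # maximise brightness along the printed ring (radius 67.5 mm)
    g=cv2.GaussianBlur(g,(0,0),1.0); a=np.linspace(0,2*np.pi,180,endpoint=False)
    best=None
    for x in np.arange(guess[0]-.03,guess[0]+.03,.001):
        for y in np.arange(guess[1]-.03,guess[1]+.03,.001):
            uv=proj(p,np.c_[x+.0675*np.cos(a),y+.0675*np.sin(a),0*a+.03]).astype(np.float32)
            s=cv2.remap(g,uv[:,0].copy(),uv[:,1].copy(),1).mean()
            if best is None or s>best[0]: best=(s,x,y)
    return best
E
python3 - <<'E'
from fit import *
for n in("top","scene"):
    p=bot.read_camera(n)
    print(n,'ring',np.round(free_ring(p,(.675,0.0)),4))
    for d in bot.outline_of('pan_mid',p)[:3]:
        m=d['region']; ys,xs=np.nonzero(m)
        print(n,'pan',round(d['conf'],2),np.round(d['point']),m.sum(),xs.min(),xs.max(),ys.min(),ys.max())
    # steel pan handle (dark over wood) by crop of the top picture
p=bot.read_camera("top")
for (c,r) in((358,343),(328,410)): print('handle',at(p,120+c/2.3,60+r/2.3,.09).round(4))
print('rim c',at(p,120+377/2.3,60+301/2.3,.105).round(4))
# rim circle fit: edge strength of 50 mm circle at z=.105
g=cv2.GaussianBlur(cv2.cvtColor(p['image'],cv2.COLOR_BGR2GRAY).astype(float),(0,0),.8)
a=np.linspace(0,2*np.pi,180,endpoint=False);best=(-1,)
def smp(x,y,R):
    uv=proj(p,np.c_[x+R*np.cos(a),y+R*np.sin(a),0*a+.105]).astype(np.float32)
    return cv2.remap(g,uv[:,0].copy(),uv[:,1].copy(),1)
for x in np.arange(.48,.57,.001):
    for y in np.arange(-.14,-.05,.001):
        s=(smp(x,y,.047)-smp(x,y,.055)).clip(-40,40).mean()
        if s>best[0]: best=(s,x,y)
print('rim fit',best)
im=p['image'].copy()
for q in proj(p,np.c_[best[1]+.05*np.cos(a),best[2]+.05*np.sin(a),0*a+.105]): cv2.circle(im,tuple(int(v) for v in np.round(q)),0,(0,0,255),-1)
b=free_ring(p,(.675,0))
for q in proj(p,np.c_[b[1]+.0675*np.cos(a),b[2]+.0675*np.sin(a),0*a+.03]): cv2.circle(im,tuple(int(v) for v in np.round(q)),0,(0,255,0),-1)
cv2.imwrite('pics/fit.png',cv2.resize(im[110:250,180:340],None,fx=4,fy=4,interpolation=0))
E
```

```text
top ring [ 1.479772e+02  6.830000e-01 -1.200000e-02]
top pan 0.92 [275. 333.] 1280 290 353 256 299
top pan 0.8 [196. 278.] 1136 259 300 175 238
top pan 0.7 [263. 170.] 1176 149 195 245 304
scene ring [ 1.054387e+02  6.840000e-01 -1.300000e-02]
scene pan 0.88 [191. 173.] 854 153 205 179 208
scene pan 0.63 [205. 244.] 806 230 256 176 219
scene pan 0.6 [223. 275.] 5537 201 346 178 269
handle [ 0.4857 -0.0815  0.09  ]
handle [ 0.3996 -0.0428  0.09  ]
rim c [ 0.5389 -0.1048  0.105 ]
rim fit (np.float64(31.87380961204168), np.float64(0.536), np.float64(-0.10199999999999998))
```

View pics/fit.png

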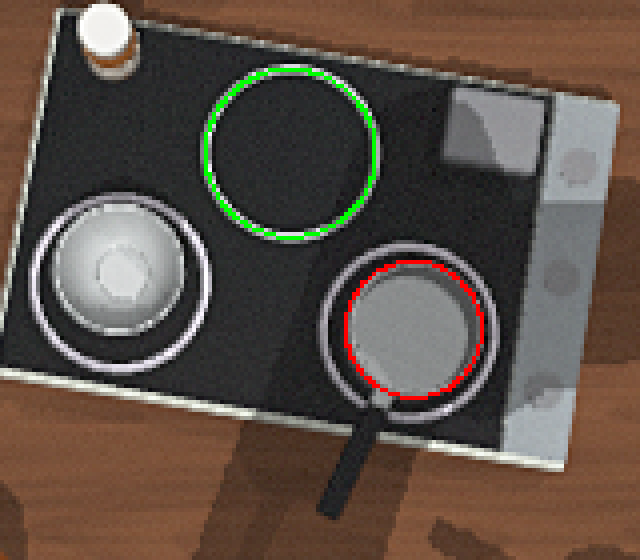

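Request:
carry_out([
  [[0.025,-0.023,0],[0,0,4]],
  [[0.07,-0.065,0],[0,0,9]],
  [[0.115,-0.107,0],[0,0,14]],
  [[0.16,-0.148,0],[0,0,20]],
  [[0.205,-0.19,0],[0,0,26]],
  [[0.25,-0.232,0],[0,0,31]],
  [[0.295,-0.273,0.01],[0,0,36]],
  [[0.34,-0.315,0.02],[0,0,41]],
  [[0.375,-0.347,0.03],[0,0,44]],
  [[0.387,-0.358,0.03],[0,0,45]],
], gripper=0.2, squeeze=20)

```text
time_s: 2.3
position: [0.4399, -0.0578, 0.1833]
tcp_rot: [[0.918, -0.397, -0.001], [-0.397, -0.918, 0.001], [-0.001, -0.0, -1.0]]
wrist_force: [-0.5, 0.8, 1.0]
gripper_width: 0.603
gripper_force: 0.0
```

Request:
carry_out([
  [[0,0,0],[0,0,0]],
  [[0,0,0],[0,0,0]],
])

```text
time_s: 2.55
position: [0.4393, -0.0608, 0.1841]
tcp_rot: [[0.917, -0.399, 0.0], [-0.399, -0.917, -0.0], [0.0, 0.0, -1.0]]
wrist_force: [-0.2, -0.5, 0.3]
gripper_width: 0.603
gripper_force: 0.0
```

```bash
python3 - <<'E'
from h import *
o=bot.get_obs(); w=bot.read_camera("wrist")
R=np.array(o['tcp_rot']);P=np.array(o['position']);T=np.array(w['T_tool_cam'])
print(o['time_s'],P.round(4),np.degrees(np.arctan2(R[1,0],R[0,0])),o['gripper_width'],np.array(o['joint_positions']).round(1))
im=w['image'].copy()
W=np.eye(4);W[:3,:3]=R;W[:3,3]=P;C=np.linalg.inv(W@T)
w['rvec']=cv2.Rodrigues(C[:3,:3])[0];w['tvec']=C[:3,3]
pan=np.array([.536,-.102]);x=np.array([.917,-.399])
pts=[[*(pan-x*s),.09] for s in np.arange(.063,.154,.015)]
for q in proj(w,pts): print(q.round(1)); cv2.circle(im,tuple(int(v) for v in q),2,(0,0,255),-1)
cv2.imwrite('pics/w1.png',im); np.savez('w1.npz',**{k:np.array(v) for k,v in w.items()})
E
```

```text
2.55 [ 0.4393 -0.0608  0.1841] -23.530047950408143 0.602827738526702 [ -9.4   7.8 108.4  -0.   63.8 104.2]
[252.6 140.3]
[252.6 159.1]
[252.7 177.2]
[252.7 194.8]
[252.7 211.8]
[252.8 228.3]
[252.8 244.4]
```

View pics/w1.png

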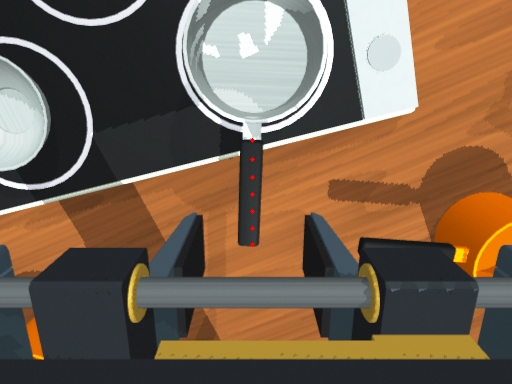

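The red dots lie along the handle. It is turned about 2° clockwise of my estimate, and its centre is about 1.5 mm to the left. I'll correct for both and go down.

Request:
carry_out([
  [[0,-0.001,0.012],[0,0,1]],
  [[0,-0.0015,0.032],[0,0,2]],
  [[0,-0.0015,0.054],[0,0,2]],
  [[0,-0.0015,0.076],[0,0,2]],
  [[0,-0.0015,0.096],[0,0,2]],
  [[0,-0.0015,0.109],[0,0,2]],
  [[0,-0.0015,0.113],[0,0,2]],
  [[0,-0.0015,0.113],[0,0,2]],
])

```text
time_s: 3.6
position: [0.4403, -0.0591, 0.071]
tcp_rot: [[0.902, -0.431, 0.0], [-0.431, -0.902, -0.0], [0.0, 0.0, -1.0]]
wrist_force: [-0.0, -0.1, -0.2]
gripper_width: 0.598
gripper_force: 0.0
```

Request:
carry_out([
  [[0,0,0],[0,0,0]],
  [[0,0,0],[0,0,0]],
  [[0,0,0],[0,0,0]],
  [[0,0,0],[0,0,0]],
  [[0,0,0],[0,0,0]],
  [[0,0,0],[0,0,0]],
], gripper=-1, squeeze=20)

```text
time_s: 4.35
position: [0.4403, -0.0588, 0.0711]
tcp_rot: [[0.902, -0.431, 0.0], [-0.431, -0.902, 0.0], [0.0, -0.0, -1.0]]
wrist_force: [-1.5, 0.9, 2.5]
gripper_width: 0.196
gripper_force: 20.0
```

```bash
cat > pan.py <<'E'
from fit import *
def rim(p,gx,gy,h=.03):
    g=cv2.GaussianBlur(cv2.cvtColor(p['image'],cv2.COLOR_BGR2GRAY).astype(float),(0,0),.8)
    a=np.linspace(0,2*np.pi,180,endpoint=False);best=(-1,)
    def smp(x,y,R):
        uv=proj(p,np.c_[x+R*np.cos(a),y+R*np.sin(a),0*a+.105]).astype(np.float32)
        return cv2.remap(g,uv[:,0].copy(),uv[:,1].copy(),1)
    for x in np.arange(gx-h,gx+h,.001):
        for y in np.arange(gy-h,gy+h,.001):
            s=(smp(x,y,.047)-smp(x,y,.055)).clip(-40,40).mean()
            if s>best[0]: best=(s,x,y)
    return best
def wcam():
    o=bot.get_obs(); w=bot.read_camera("wrist")
    W=np.eye(4);W[:3,:3]=o['tcp_rot'];W[:3,3]=o['position'];C=np.linalg.inv(W@np.array(w['T_tool_cam']))
    w['rvec']=cv2.Rodrigues(C[:3,:3])[0];w['tvec']=C[:3,3];return w
E
python3 - <<'E'
from pan import *
p=bot.read_camera("top"); b=rim(p,.536,-.102); print(np.round(b,4))
o=bot.get_obs(); print(o['position'],o['tcp_rot'],o['wrist_force'],o['torque'],o['gripper_width'],o['gripper_force'])
R=np.array(o['tcp_rot'])
print('delta tool',(R.T@np.array([.6835-b[1],-.0125-b[2],0])).round(4))
w=wcam(); a=np.linspace(0,2*np.pi,180,endpoint=False); im=w['image'].copy()
P=np.array(o['position'])+.105*R[:,0]; print('pan from grip',P)
for q in proj(w,np.c_[P[0]+.05*np.cos(a),P[1]+.05*np.sin(a),0*a+.105]):
    if abs(q).max()<2000: cv2.circle(im,tuple(int(v) for v in np.round(q)),0,(0,0,255),-1)
cv2.imwrite('pics/w2.png',im)
E
```

```text
[27.3654  0.538  -0.102 ]
[ 0.44033408 -0.0588013   0.07109095] [[ 9.02397101e-01 -4.30905241e-01  3.80327697e-04]
 [-4.30905299e-01 -9.02397150e-01  8.15398304e-05]
 [ 3.08070690e-04 -2.37466527e-04 -9.99999924e-01]] [0.19277712 1.70733134 1.73181723] [0.30045078 0.01829516 0.15609007] 0.19909288135208927 19.99357581138611
delta tool [ 9.270e-02 -1.435e-01  1.000e-04]
pan from grip [ 0.53508578 -0.10404636  0.07112329]
```

View pics/w2.png

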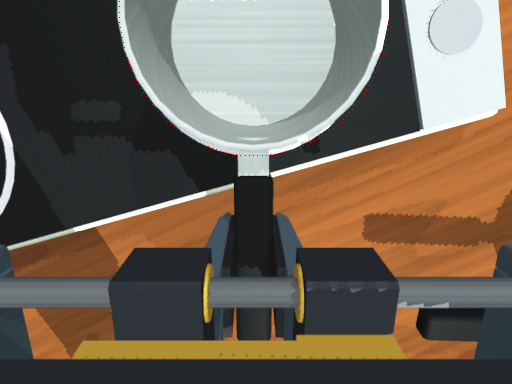

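The handle is gripped centrally: the opening matches its 18 mm width, and the predicted rim circle lies on the pan. Now I'll slide it.

Request:
carry_out([
  [[0.002,-0.003,0],[0,0,0]],
  [[0.006,-0.009,0],[0,0,0]],
  [[0.012,-0.019,0],[0,0,0]],
  [[0.02,-0.031,0],[0,0,0]],
  [[0.028,-0.0435,0],[0,0,0]],
  [[0.036,-0.056,0],[0,0,0]],
  [[0.044,-0.0685,0],[0,0,0]],
  [[0.05,-0.078,0],[0,0,0]],
  [[0.054,-0.084,0],[0,0,0]],
  [[0.056,-0.087,0],[0,0,0]],
])

```text
time_s: 5.7
position: [0.5267, -0.0053, 0.0709]
tcp_rot: [[0.902, -0.431, -0.004], [-0.431, -0.902, -0.002], [-0.003, 0.003, -1.0]]
wrist_force: [-5.6, -2.9, 6.4]
gripper_width: 0.194
gripper_force: 20.0
```

```bash
python3 - <<'E'
from pan import *
p=bot.read_camera("top"); b=rim(p,.625,-.05,.02); print(np.round(b,4))
o=bot.get_obs(); R=np.array(o['tcp_rot']); print(np.array(o['position']).round(4),R[2].round(4),o['wrist_force'],o['torque'])
P=np.array(o['position'])+.105*R[:,0]; print('from grip',P)
for q in (P[:2],b[1:]): print((R.T@np.array([.6835-q[0],-.0125-q[1],0])).round(4))
E
```

```text
[23.3389  0.623  -0.054 ]
[ 0.5271 -0.0051  0.071 ] [-0.0024  0.0028 -1.    ] [-4.82918083 -2.985067    4.99787403] [-0.38317794  0.64095567 -0.23339215]
from grip [ 0.62179754 -0.05041886  0.07071052]
[ 0.0393 -0.0608 -0.0003]
[ 0.0367 -0.0635 -0.0003]
```

Request:
carry_out([
  [[0.002,-0.003,0],[0,0,0]],
  [[0.006,-0.0095,0],[0,0,0]],
  [[0.012,-0.019,0],[0,0,0]],
  [[0.019,-0.03,0],[0,0,0]],
  [[0.026,-0.041,0],[0,0,0]],
  [[0.032,-0.051,0],[0,0,0]],
  [[0.036,-0.058,0],[0,0,0]],
  [[0.038,-0.061,0],[0,0,0]],
  [[0.038,-0.061,0],[0,0,0]],
  [[0.038,-0.061,0],[0,0,0]],
])

```text
time_s: 7.0
position: [0.5877, 0.0334, 0.0709]
tcp_rot: [[0.902, -0.431, -0.002], [-0.431, -0.902, -0.001], [-0.002, 0.002, -1.0]]
wrist_force: [-3.9, -3.9, 4.8]
gripper_width: 0.194
gripper_force: 20.0
```

```bash
python3 - <<'E'
from pan import *
p=bot.read_camera("top"); b=rim(p,.683,-.013,.02); print(np.round(b,4))
o=bot.get_obs(); R=np.array(o['tcp_rot']); print(np.array(o['position']).round(4),R[2].round(4),o['wrist_force'],o['torque'])
P=np.array(o['position'])+.105*R[:,0]; print('from grip',P)
for q in (P[:2],b[1:]): print((R.T@np.array([.6835-q[0],-.0125-q[1],0])).round(4))
cv2.imwrite('pics/t3.png',cv2.resize(p['image'][90:260,160:350],None,fx=3,fy=3,interpolation=2))
E
```

```text
[ 1.94714e+01  6.86000e-01 -1.20000e-02]
[0.5878 0.0334 0.071 ] [-0.0015  0.0021 -1.    ] [-3.34119006 -2.53978868  4.29731404] [-0.46236618  0.57849004 -0.29056456]
from grip [ 0.6824809  -0.01191939  0.07079544]
[ 0.0012  0.0001 -0.    ]
[-0.002   0.0015  0.    ]
```

View pics/t3.png

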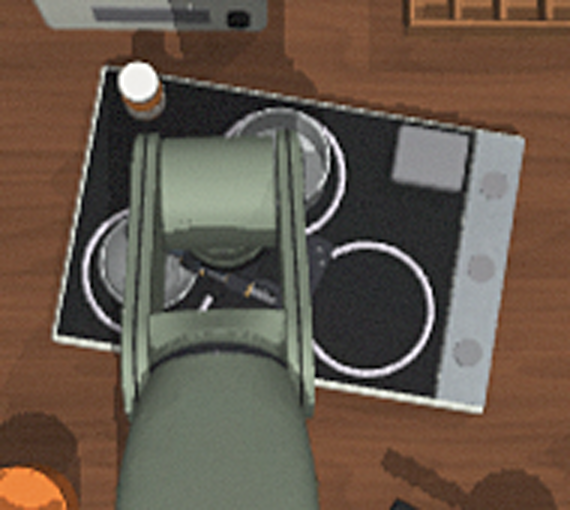

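The pan is in the far ring and the bowl has not been disturbed. I'll open a little, rise straight up, then back off.

Request:
carry_out([
  [[0,0,0],[0,0,0]],
  [[0,0,0],[0,0,0]],
  [[0,0,0],[0,0,0]],
  [[0,0,0],[0,0,0]],
], gripper=-0.3)

```text
time_s: 7.55
position: [0.5889, 0.0343, 0.0708]
tcp_rot: [[0.902, -0.431, 0.0], [-0.431, -0.902, 0.0], [0.0, -0.0, -1.0]]
wrist_force: [-0.4, 0.3, -1.0]
gripper_width: 0.352
gripper_force: 0.0
```

Request:
carry_out([
  [[0,0,-0.005],[0,0,0]],
  [[0,0,-0.018],[0,0,0]],
  [[0,0,-0.04],[0,0,0]],
  [[0,0,-0.065],[0,0,0]],
  [[0,0,-0.09],[0,0,0]],
  [[0,0,-0.115],[0,0,0]],
  [[-0.03,0,-0.135],[0,0,0]],
  [[-0.07,0,-0.15],[0,0,0]],
  [[-0.11,0,-0.16],[0,0,0]],
  [[-0.13,0,-0.16],[0,0,0]],
])

```text
time_s: 8.8
position: [0.4706, 0.0908, 0.2327]
tcp_rot: [[0.903, -0.43, 0.003], [-0.43, -0.903, 0.0], [0.003, -0.002, -1.0]]
wrist_force: [0.1, 1.0, 0.6]
gripper_width: 0.355
gripper_force: 0.0
```

Request:
carry_out([
  [[-0.03,0.03,0],[0,0,0]],
  [[-0.06,0.07,0],[0,0,0]],
  [[-0.07,0.11,0],[0,0,0]],
  [[-0.07,0.15,0],[0,0,0]],
  [[-0.07,0.19,0],[0,0,0]],
  [[-0.07,0.21,0],[0,0,0]],
  [[-0.07,0.21,0],[0,0,0]],
])

```text
time_s: 9.68
position: [0.3177, -0.0701, 0.2311]
tcp_rot: [[0.901, -0.434, 0.001], [-0.434, -0.901, -0.0], [0.001, 0.0, -1.0]]
wrist_force: [-0.0, -0.1, -0.2]
gripper_width: 0.35
gripper_force: 0.0
```

```bash
python3 - <<'E'
from pan import *
p=bot.read_camera("top"); print(np.round(rim(p,.683,-.013,.02),4),bot.get_obs()['time_s'],bot.get_obs()['wrist_force'])
q=bot.read_camera("scene")
cv2.imwrite('pics/end.png',np.hstack([cv2.resize(x,(400,400),interpolation=2) for x in(p['image'][90:260,160:330],q['image'][150:300,200:350])]))
E
```

```text
[ 3.26825e+01  6.86000e-01 -1.40000e-02] 9.725 [ 0.30908287 -0.01168323 -0.15631319]
```

View pics/end.png

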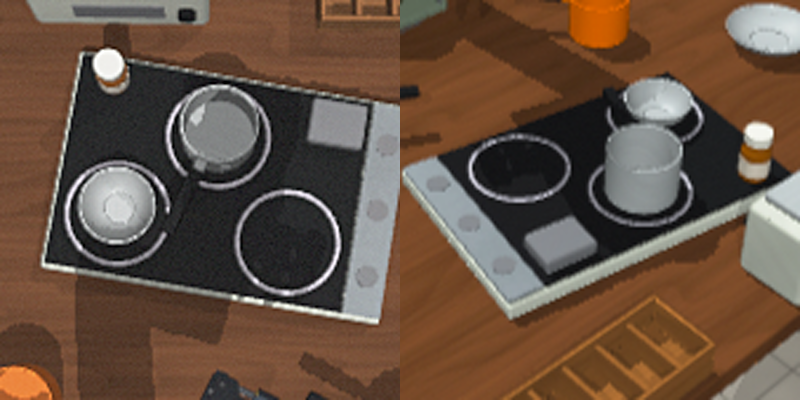

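The pan stands upright inside the far ring, about 3 mm off centre. The bowl, jar and case are where they were, and the arm is clear.

```bash
python3 -c "
from bench import bot
print(bot.hand_in())"
```

```text
the job is handed in; nothing more can be done
None
```

The steel saucepan was slid to the empty far ring and stands wholly inside it, about 3 mm off centre; nothing else on the plate appears to have moved, and the job was handed in at about 10 s.

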